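# Lock the lathe spindle

## Robot

A 6-joint arm with a two-finger parallel gripper is mounted at the origin on the work surface. World frame = base frame: x ahead of the robot, y to its left, z up, the work surface at z = 0. Lengths are in mm, angles in rad, forces in N, time in s.
With the tool pointing down it reaches from about 275 to 1000 mm from the base axis. Payload 8.4 kg.
Tool frame: the origin (TCP) lies midway between the tips of the shut fingers; the grasp point (between the pads) lies 19 mm behind it; z points along the fingers, y is the line along which they close (so a half turn about z gives the same grasp; the last joint's range is limited). The gripper opens to 85 mm and grips with 20 to 120 N. Pads are 22 mm wide; open, the fingers measure 114 mm over their backs; the gripper's body (76 mm by 85 mm) begins 54 mm behind the grasp point. The pads swing forward as they close: fully open they stand 13 mm farther back than shut.
Start: joints at [-1.221, 0.353, 1.633, -0, 1.155, -0.002], TCP at [215.366, -586.724, 210.281] pointing down, gripper open.
Joint ranges: [-2.63, 2.63], [-0.92, 2.1], [0.06, 2.66], [-1.3, 4.44], [0, 2.69], [-3.02, 3.02]. Speed limits (rad/s): [2.22, 2.22, 2.79, 3.14, 3.14, 3.14].

## Interface

Orientations are given as [roll, pitch, yaw] about the fixed x, y, z axes, in that order (R = Rz(yaw) Ry(pitch) Rx(roll)).
In Python, from rig import telemetry, optics, r gives the robot as it stands.
- The arm moves only by the tool play_rows, never from a script. Its arguments are lists of equal length, an entry for each row: "dp": the shift along the tool's x, y, z in units of 40 mm (1.0 is 40 mm), a list of three; "rot": the turn, a rotation vector about the tool's x, y, z in units of 6 degrees (1.0 is 6 degrees), a list of three. In form: {"dp": [[tx, ty, tz], ...], "rot": [[ax, ay, az], ...]}. A call has 1 to 5 rows; each row is the pose to reach, as a shift and turn from the pose commanded when the call began, along the tool's axes at that moment; what a row does not reach only later rows make up. A row lasts 1/12 s, in which the tool goes at most 41.7 mm and 7.16 degrees, less where a joint would pass 70% of its speed; a pose out of reach is approached as far as the arm can. A call with a gripper value outside its range is refused whole. "fingers" is the opening, from 0 (shut) to 1 (fully open), set as the call begins (left out, the last holds). The fingers move at their own pace and stop on an object; "grip_force" is the grip in N (left out, the last holds). Time passes only in rows, so rows that repeat a pose let the fingers close. It gives the time, the measured TCP pose, the force, the opening and the grip force at its end, in the units of the state.
- telemetry.sense(): the state, without advancing time (a new reading comes with each control period).
- optics.grab_frame(name): name is "side" or "top" or "wrist"; returns a dict with "color" (420x560x3 uint8, red, green, blue), "mtx" (3x3 intrinsics, pixels), "R" (3x3) and "t" (3): a world point X has camera coordinates R X + t; the wrist camera has in their place "mount" (4x4, takes a point from camera to tool coordinates, whose origin is the TCP and whose axes are the flange's). Camera axes: x right, y down, z forward; pixel columns grow to the right and rows downward; lengths in mm; the calibration is good to about 2 mm. A picture is of the moment at which its call begins: read the wrist's pose just before it. There is no depth.
- r.sign_off(): hands the job in; it is judged then, once.
The state is a dict: "clock": time; "qpos": joint angles; "qvel": joint speeds; "joint_efforts": joint torques, N m; "eef_pos": TCP position; "tcp_rot": TCP orientation; "contact_force": force on the tool from outside, world axes, zero at the start; "wrist_torque": the same for the moment, N m; "opening": opening from 0.0 (shut) to 1.0 (fully open); "grasp_force": force on a finger pad.
Only numpy, scipy, OpenCV 4.12 (cv2) and the standard library are available. Lean on these libraries where they do the work, as an engineer would, in place of code of your own. Each camera call takes 0.05 s, during which the arm holds its last target. There are 200 camera calls.

## Task

Lock the spindle of the bench lathe: with one fingertip press the spring catch bar on top of the headstock down and, keeping it down all the way, push the bolt by its upright tab with the other fingertip until the bolt is fully home in the index plate. Then let the catch spring back up and draw clear. Grip and lift nothing, and leave the loose things around the lathe where they are.

Things in the scene. Friction and masses are not known exactly. Their poses are not given: they have to be found in the camera images.
- lathe: Dark bench lathe, fixed; place and yaw vary. Origin on the bench under the lock. Its y is the direction in which the bolt slides home (headstock towards index plate, chuck, tailstock), x across, z up. Headstock: x -55 to 55, y -75 to 95 mm, top z 130 mm with a 4 mm plate carrying the lock: bolt along x = 0, catch bar on its -x side, bolt's tab on its +x side.
- bolt_axis (a point): Fixed point on the bolt's axis at lathe (0, 0, 154) mm. Rod (12 mm), square collars and guide blocks stay within 14 mm of x = 0 and below z 168 mm. Two fingertips at one height, about 59 mm apart centre to centre across the bolt, can stand one on the bar and one behind the tab and move together along +y.
- index_plate (a point): Centre of the index plate, an upright disc with a ring of holes, radius 62 mm, 8 mm thick, at lathe (0, 102, 100) mm, so its top is at z 162 mm; the bolt's end enters its top hole. Chuck, carriage and tailstock beyond it are lower.
- catch_pad (a point): Centre of the top of the catch's press bar: 28 mm wide (x), 88 mm long (y), at lathe (-30, 6, 160) mm when up. It moves straight down; a fingertip may slide along it while pressing. Its tooth blocks the bolt unless it is at least 5 mm down, and jams it if let up part-way. Spring: 2 N at first, 5 N at the bottom 9 mm down (hard stop); 6 to 8 mm is a good depth.
- bolt_tab (a point): Centre of the face to push (-y face) of the bolt's upright tab, at lathe (29, 0, 161) mm with the bolt back. The tab is 30 mm wide (x 14 to 44), 6 mm thick, 46 mm tall (z 138 to 184) and moves with the bolt along +y. Behind the face (-y side), from x = 16 mm outwards, there is free room down to the plate (z 134 mm) for 70 mm.
- bolt (a joint): Travel of the bolt along lathe +y, m: about 0 at the start (back), 0.033 fully home against its stop, where the catch can spring up again behind the collars. Friction about 1.5 N; it stays where it is left.
- catch (a joint): Travel of the catch bar downwards, m: 0 is up, 0.009 is the bottom.
- spare_chuck: Loose spare chuck, a steel disc 72 mm across and 34 mm high, beside the lathe; leave it alone. Origin at its underside.
- tape_roll: Loose roll of tape, 84 mm across, 24 mm high, lying flat; leave it alone. Origin at its underside.
- oil_bottle: Loose oil bottle, 48 mm across, 110 mm tall; leave it alone. Origin at its underside.
- chuck_key: Loose steel T-shaped chuck key lying on the bench, about 90 mm long, 70 mm across its bar, 12 mm thick; leave it alone. Origin at its underside.

How it is judged (in metres and radians):
On the way, in this order (a step that is already met when the one before it is completed fails the run):
1. a fingertip holds the catch bar down, the bolt still back (value of joint catch above 0.005 m and contact force between the fingers and catch above 0.5 N and value of joint bolt below 0.004 m), for 0.1 s.
2. half-way: one fingertip on the catch, the other pushing the bolt (value of joint catch above 0.004 m and contact force between the fingers and catch above 0.3 N and contact force between the fingers and bolt above 0.2 N and value of joint bolt between 0.01 and 0.022 m).
3. the bolt is fully home with the catch still held down by a fingertip (value of joint bolt above 0.0295 m and value of joint catch above 0.004 m and contact force between the fingers and catch above 0.3 N).
At the end, for the whole second after the job is handed in: The bolt is fully home (at least 29.5 of its 33 mm) and at rest, the catch has sprung back up (within 2 mm) behind it, and every loose thing is within 30 mm of where it stood (value of joint bolt above 0.0295 m and value of joint catch below 0.002 m and velocity of joint bolt between -0.005 and 0.005 m/s and distance of each of spare_chuck, tape_roll, oil_bottle, chuck_key from where it was at the start of the episode below 0.03 m); the robot touches nothing.
It fails at once if the catch was let up while the bolt was part-way (value of joint bolt between 0.0134 and 0.0156 m and value of joint catch below 0.003 m).
It fails at once if a loose thing was lifted, carried or pushed more than 30 mm (distance of any of spare_chuck, tape_roll, oil_bottle, chuck_key from where it was at the start of the episode above 0.03 m).
It also fails if it takes over 34 s, if anything falls off the work surface, if the arm or the gripper's body presses on something with over 40 N, if the wrist force passes 120 N, or if a joint passes its speed limit or range.

## Working session

There is one attempt and no reset: what is moved stays moved. The work goes in short steps, Python scripts to look and compute and a tool call to move; the robot and the scene stay as the last step left them, time stands still between calls to the robot, and variables do not carry over. Pictures are saved under pics/ and viewed, at most 10 in all, crops included, and the job is handed in when it is done.

Besides the shell and the picture viewer there is one more tool, called after "Call:" in YAML: its name, and indented under it one key for each argument. play_rows: Moves the arm, as the interface text tells. Its arguments: {"type":"object","properties":{"dp":{"type":"array"},"rot":{"type":"array"},"fingers":{"type":"number"},"grip_force":{"type":"number"}},"required":["dp","rot"]}

```bash
ls; mkdir -p pics
python3 - <<'E'
from rig import telemetry, optics, r
import cv2,pickle
print(telemetry.sense())
d={}
for n in("side","top"):
    f=optics.grab_frame(n);d[n]=f
    cv2.imwrite(f"pics/{n}0.png",f["color"][:,:,::-1])
    print(n,f["mtx"],f["R"],f["t"])
pickle.dump(d,open("f0.pkl","wb"))
E
```

```text
pics
{'clock': 0.0, 'qpos': array([-1.22141806e+00,  3.53613221e-01,  1.63412952e+00, -3.30646393e-05,
        1.15515992e+00, -2.37536307e-03]), 'qvel': array([-0.00081672,  0.00048047,  0.00013908,  0.00064838, -0.0012274 ,
       -0.00162572]), 'joint_efforts': array([ 9.15838500e-04, -6.05254483e+01, -3.42065191e+01,  8.55662438e-05,
        9.43064078e-03, -3.13211115e-05]), 'eef_pos': array([ 215.17846608, -586.27398712,  209.58547045]), 'tcp_rot': array([-3.14028258e+00,  2.71201688e-05,  3.51767014e-01]), 'contact_force': array([ 0.24941902, -0.06014544, -0.7207225 ]), 'wrist_torque': array([-0.00340606, -0.01901688, -0.04640296]), 'grasp_force': 0.0, 'opening': 1.0009737170338828}
side [[386.70923651   0.         277.52616526]
 [  0.         386.70923651 207.85221057]
 [  0.           0.           1.        ]] [[-0.67475798  0.73801032 -0.00651378]
 [ 0.55111105  0.49796762 -0.66955573]
 [-0.49089538 -0.45537789 -0.74273326]] [ 367.66643605 -257.19635671 1126.05831797]
top [[458.54533627   0.         270.30778505]
 [  0.         458.54533627 207.25707936]
 [  0.           0.           1.        ]] [[ 0.08144747 -0.99667291  0.00306963]
 [-0.97317964 -0.08019169 -0.215617  ]
 [ 0.21514578  0.01457415 -0.97647319]] [ -0.70815416 573.31359039 680.33005941]
```

View pics/side0.png

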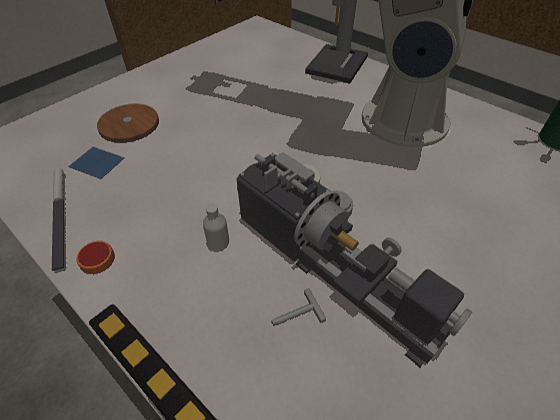

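View pics/top0.png

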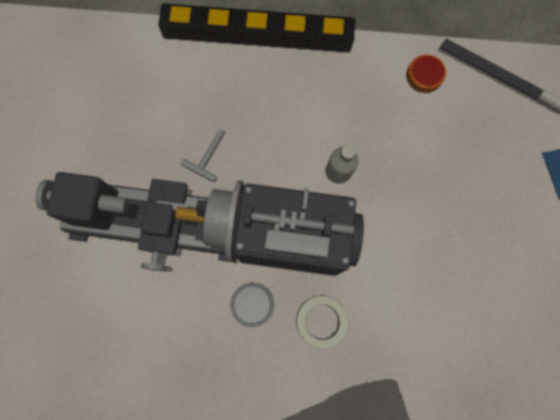

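The side view shows the headstock at about (285,195). In the top view the bar is at about (298,244), the tab at (305,198) and the index plate at (237,220), with lathe +y pointing image-left. I'll enlarge the lock.

Run:
```python
import cv2
a=cv2.imread("pics/top0.png")[170:285,225:375]
a=cv2.convertScaleAbs(a,alpha=1.5,beta=10)
cv2.imwrite("pics/c1.png",cv2.resize(a,None,fx=5,fy=5,interpolation=cv2.INTER_CUBIC))
```

```text
(no output)
```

View pics/c1.png

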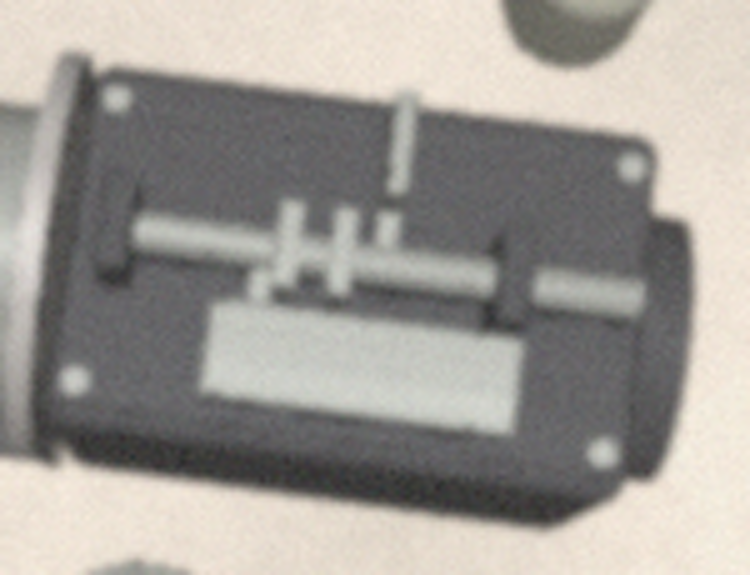

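The crop shows bar corners at (212,303), (525,340), (515,433) and (200,390). The tab's upper edge runs from (407,95) to (397,190), and the plate's corners are dark with a screw near each. I'll fit the lathe pose to these and cross-check it in the side view.

```bash
cat > h.py <<'E'
import numpy as np,pickle,cv2
from scipy.optimize import least_squares
d=pickle.load(open("f0.pkl","rb"))
def proj(f,X):
    c=X@np.array(f["R"]).T+f["t"]; p=c@np.array(f["mtx"]).T; return p[:,:2]/p[:,2:]
def L2W(p,P):
    X,Y,a=p; c,s=np.cos(a),np.sin(a); P=np.asarray(P,float)
    return P@np.array([[c,-s,0],[s,c,0],[0,0,1]]).T+[X,Y,0]
E
python3 - <<'E'
from h import *
cr=lambda l:np.array(l,float)/5+[225,170]-0.4
P=np.array([[-16,50,160],[-16,-38,160],[-44,-38,160],[-44,50,160],[44,3,184],[14,3,184]],float)
px=cr([(212,303),(525,340),(515,433),(200,390),(407,95),(397,190)])
f=d["top"]
C=-f["R"].T@f["t"];print("cam",C)
for sel in (range(4),range(6)):
    sel=list(sel)
    s=least_squares(lambda p:(proj(f,L2W(p,P[sel]))-px[sel]).ravel(),[430,-60,0.1])
    print(s.x,s.fun.reshape(-1,2).round(2).tolist())
p=s.x; np.save("p.npy",p)
print("reach",np.hypot(*p[:2]))
T=np.array([[-55,-75,130],[55,-75,130],[55,95,130],[-55,95,130],[0,102,162]])
im={}
for n in("side","top"):
    a=d[n]["color"][:,:,::-1].copy()
    a=cv2.resize(cv2.convertScaleAbs(a,alpha=1.4),None,fx=5,fy=5,interpolation=cv2.INTER_CUBIC)
    for Q,c in((P,(0,0,255)),(T,(0,255,0))):
        for q in proj(d[n],L2W(p,Q)): cv2.circle(a,tuple(int(v) for v in (q+.4)*5),3,c,-1)
    im[n]=a
o=np.vstack([im["side"][700:1000,1130:1880],im["top"][850:1150,1125:1875]][:2])
cv2.imwrite("pics/c2.png",o[:600])
E
```

```text
cam [411.62464876  35.35394954 787.94239061]
[ 5.32634864e+02 -3.64372987e+00 -4.63713256e-02] [[-0.18, -1.33], [0.31, -0.69], [0.27, 0.78], [-0.41, 1.19]]
[ 5.32509394e+02 -3.43073988e+00 -4.31605627e-02] [[-0.31, -1.14], [0.2, -0.7], [0.22, 0.78], [-0.48, 1.4], [0.38, -1.39], [-0.01, 0.96]]
reach 532.5204449428431
```

View pics/c2.png

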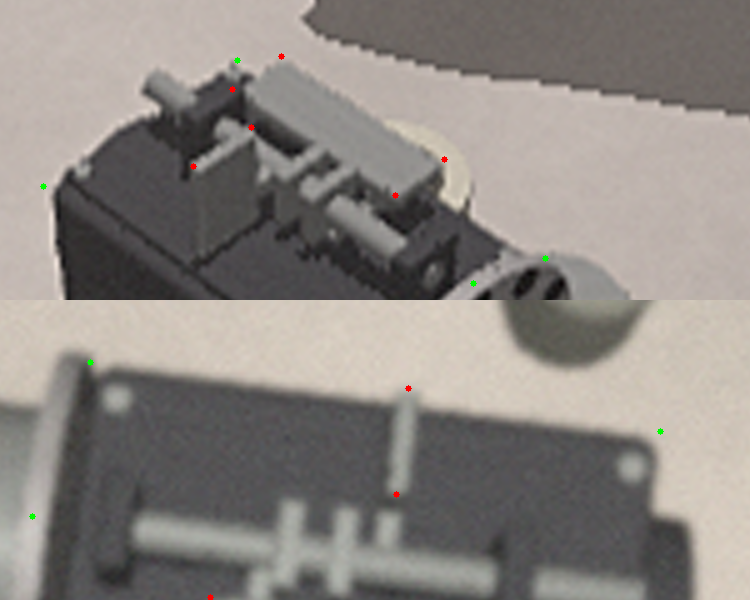

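The fit puts the lathe at about (532, -3), yaw -0.043. The overlay agrees with the side view to about 2 px and the leftover residuals are symmetric. Next I'll go above the lock with tool x along lathe y and refine with the wrist camera.

```bash
cat >> h.py <<'E'
from scipy.spatial.transform import Rotation as Ro
def go(p,xyz,show=True):
    from rig import telemetry
    s=telemetry.sense(); R0=Ro.from_euler("xyz",s["tcp_rot"])
    Rt=Ro.from_euler("xyz",[np.pi,0,p[2]+np.pi/2])
    W=L2W(p,[xyz])[0]
    print("tcp lathe",L2W([0,0,-p[2]],[s["eef_pos"]-[p[0],p[1],0]])[0].round(1),"F",s["contact_force"].round(2),"open",round(s["opening"],3),"t",s["clock"])
    print("dp",(R0.inv().apply(W-s["eef_pos"])/40).round(3),"rot",((R0.inv()*Rt).as_rotvec(degrees=True)/6).round(3))
E
python3 -c "
from h import *
go(np.load('p.npy'),[0,-25,330])"
```

```text
tcp lathe [-291.9 -596.   209.6] F [-0.29  0.37  0.87] open 1.0 t 0.1
dp [ 12.227 -10.373  -2.996] rot [-1.0000e-02 -7.0000e-03 -1.1229e+01]
```

Call:
play_rows:
  dp:
    - [0.4,-0.3,-0.8]
    - [0.9,-0.8,-1.5]
    - [1.6,-1.3,-2.0]
    - [2.3,-1.9,-2.4]
    - [3.0,-2.5,-2.8]
  rot:
    - [0,0,-0.6]
    - [0,0,-1.2]
    - [0,0,-1.8]
    - [0,0,-2.4]
    - [0,0,-3.0]
  fingers: 0.52

```text
clock: 0.52
eef_pos: [293.9, -450.2, 323.0]
tcp_rot: [3.141, -0.0, 0.668]
contact_force: [0.6, -0.4, -0.1]
opening: 0.522
grasp_force: 0.0
```

```bash
python3 -c "
from h import *
go(np.load('p.npy'),[0,-25,330])"
```

```text
tcp lathe [-219.1 -456.7  323. ] F [ 0.59 -0.41 -0.13] open 0.522 t 0.5167
dp [11.194 -4.598 -0.174] rot [ 1.000e-03 -0.000e+00 -8.207e+00]
```

Call:
play_rows:
  dp:
    - [0.9,-0.3,0]
    - [1.8,-0.7,0]
    - [2.7,-1.1,0]
    - [3.6,-1.5,0]
    - [4.5,-1.8,0]
  rot:
    - [0,0,-0.8]
    - [0,0,-1.6]
    - [0,0,-2.4]
    - [0,0,-3.2]
    - [0,0,-4.0]

```text
clock: 0.93
eef_pos: [390.6, -281.5, 322.2]
tcp_rot: [-3.141, -0.0, 1.089]
contact_force: [1.6, -0.3, -0.2]
opening: 0.518
grasp_force: 0.0
```

```bash
python3 -c "
from h import *
go(np.load('p.npy'),[0,-25,330])"
```

```text
tcp lathe [-129.8 -284.   322.2] F [ 1.61 -0.29 -0.17] open 0.518 t 0.9333
dp [ 7.239  0.186 -0.194] rot [-4.000e-03 -2.000e-03 -4.192e+00]
```

Call:
play_rows:
  dp:
    - [1,0,0]
    - [2,0,0]
    - [3,0.1,0]
    - [4,0.1,-0.1]
    - [5,0.1,-0.2]
  rot:
    - [0,0,-0.8]
    - [0,0,-1.6]
    - [0,0,-2.4]
    - [0,0,-3.3]
    - [0,0,-4.2]

```text
clock: 1.35
eef_pos: [487.9, -106.7, 330.0]
tcp_rot: [-3.141, -0.0, 1.529]
contact_force: [-0.2, 0.0, 0.6]
opening: 0.517
grasp_force: 0.0
```

```bash
python3 -c "
from h import *
go(np.load('p.npy'),[0,-25,330])"
```

```text
tcp lathe [ -40.2 -105.1  330. ] F [-0.15  0.05  0.63] open 0.517 t 1.35
dp [2.001e+00 1.007e+00 1.000e-03] rot [-0.006 -0.001  0.015]
```

Call:
play_rows:
  dp:
    - [0.8,0.4,0]
    - [1.6,0.8,0]
    - [2,1,0]
    - [2,1,0]
    - [2,1,0]
  rot:
    - [0,0,0]
    - [0,0,0]
    - [0,0,0]
    - [0,0,0]
    - [0,0,0]

```text
clock: 1.77
eef_pos: [531.1, -29.9, 329.8]
tcp_rot: [-3.14, 0.0, 1.527]
contact_force: [-0.3, -0.9, -0.6]
opening: 0.52
grasp_force: 0.0
```

Run:
```python
from h import *
from rig import optics,telemetry
p=np.load('p.npy')
go(p,[0,-25,330])
s=telemetry.sense();f=optics.grab_frame("wrist")
pickle.dump((s,f),open("w1.pkl","wb"));print(f["mount"])
cv2.imwrite("pics/w1.png",cv2.resize(cv2.convertScaleAbs(f["color"][:,:,::-1],alpha=1.4),(800,600),interpolation=cv2.INTER_CUBIC))
```

```text
tcp lathe [-2.000e-01 -2.650e+01  3.298e+02] F [-0.25 -0.9  -0.62] open 0.52 t 1.7667
dp [ 0.038  0.006 -0.006] rot [-0.011  0.002 -0.007]
[[ 5.52322415e-04 -9.63805464e-01 -2.66605932e-01  6.84423860e+01]
 [ 9.99999844e-01  5.09303845e-04  2.30499373e-04  3.30813502e-01]
 [-8.63731283e-05 -2.66606018e-01  9.63805594e-01 -1.64713086e+02]
 [ 0.00000000e+00  0.00000000e+00  0.00000000e+00  1.00000000e+00]]
```

View pics/w1.png

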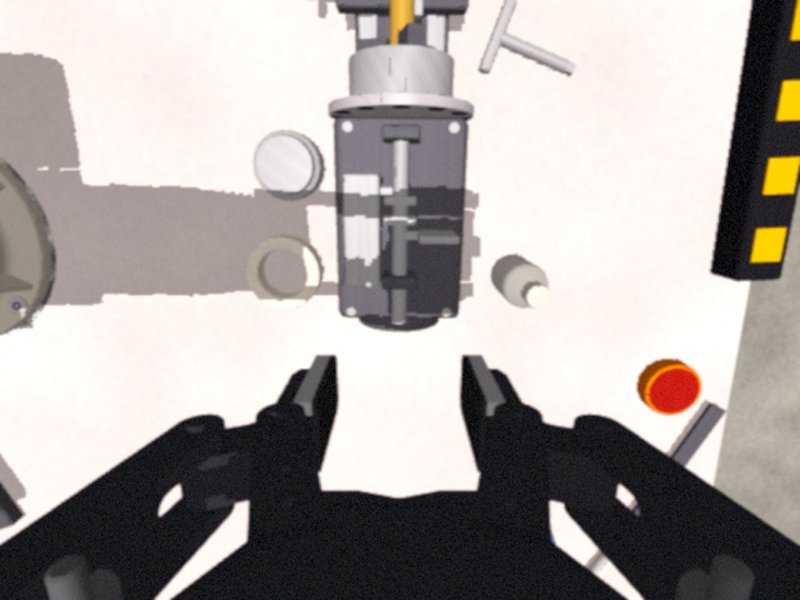

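The wrist view shows the bar at columns 344–380 from row 175, the tab's top edge at columns 419–458 near row 238, and the rod at column 400. The fingertips are at columns 316–336 and 463–484, row 356. I'll overlay the model on a crop, including a fingertip grid.

```bash
cat >> h.py <<'E'
def wcam(s,f):
    M=np.array(f["mount"]);R=Ro.from_euler("xyz",s["tcp_rot"]).as_matrix()
    Rc=(R@M[:3,:3]).T; tc=R@M[:3,3]+s["eef_pos"]
    return dict(mtx=f["mtx"],R=Rc,t=-Rc@tc)
def over(s,f,p,out,box,k):
    c=wcam(s,f); u0,v0,w,h=box
    a=cv2.convertScaleAbs(f["color"][v0:v0+h,u0:u0+w,::-1],alpha=1.7,beta=15)
    a=cv2.resize(a,None,fx=k,fy=k,interpolation=cv2.INTER_CUBIC)
    def dots(W,col):
        q=proj(c,W)
        for x in q: cv2.circle(a,tuple(int(v) for v in (x+.5-[u0,v0])*k),2,col,-1)
        return q
    dots(L2W(p,[[-16,50,160],[-16,-38,160],[-44,-38,160],[-44,50,160]]),(0,0,255))
    dots(L2W(p,[[44,0,184],[14,0,184],[14,6,184],[44,6,184]]),(0,255,0))
    dots(L2W(p,[[55,-75,134],[-55,-75,134],[-55,95,134],[55,95,134],[0,102,162]]),(255,0,0))
    R=Ro.from_euler("xyz",s["tcp_rot"]).as_matrix()
    print("tip grid",[ (z,(proj(c,np.array([[11,22.25,-z],[11,36.75,-z]])@R.T+s["eef_pos"])).round(1).tolist()) for z in(0,5,10)])
    cv2.imwrite(out,a)
E
python3 - <<'E'
from h import *
s,f=pickle.load(open("w1.pkl","rb"))
over(s,f,np.load("p.npy"),"pics/c3.png",(215,60,140,120+75),3)
E
python3 -c "
import cv2;a=cv2.imread('pics/c3.png');print(a.shape)"
```

```text
tip grid [(0, [[316.2, 230.9], [340.8, 230.9]]), (5, [[317.2, 233.8], [342.6, 233.8]]), (10, [[318.3, 236.8], [344.4, 236.8]])]
(585, 420, 3)
```

View pics/c3.png

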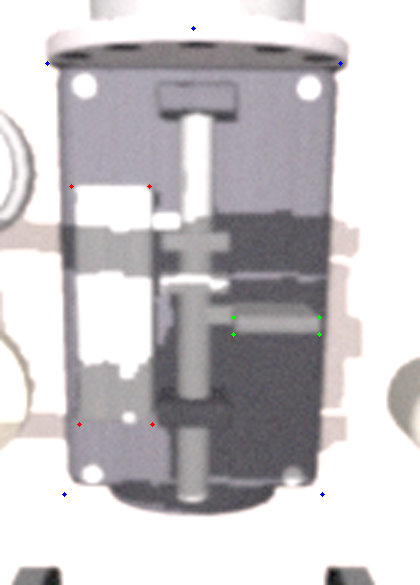

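The fit is confirmed: bar, tab and plate dots all lie within about 1 px of their edges, so the pose is good to about 1.5 mm. I'll descend to TCP z 178 at lathe (0.5,-20) and check the fingertips' heights.

Call:
play_rows:
  dp:
    - [0.16,0,0.9]
    - [0.16,0,1.8]
    - [0.16,0,2.7]
    - [0.16,0,3.5]
    - [0.16,0,3.8]
  rot:
    - [0,0,0]
    - [0,0,0]
    - [0,0,0]
    - [0,0,0]
    - [0,0,0]

```text
clock: 2.23
eef_pos: [528.1, -25.5, 174.0]
tcp_rot: [-3.136, 0.0, 1.523]
contact_force: [-0.8, -0.2, 0.7]
opening: 0.521
grasp_force: 0.0
```

Call:
play_rows:
  dp:
    - [0,0,0]
    - [0,0,0]
  rot:
    - [0,0,0]
    - [0,0,0]

```text
clock: 2.4
eef_pos: [531.0, -25.3, 178.3]
tcp_rot: [-3.14, 0.0, 1.523]
contact_force: [-0.1, 0.6, 0.4]
opening: 0.525
grasp_force: 0.0
```

Run:
```python
from h import *
from rig import optics,telemetry
p=np.load('p.npy')
go(p,[0.5,-20,165])
s=telemetry.sense();f=optics.grab_frame("wrist");g=optics.grab_frame("side")
pickle.dump((s,f,g),open("w2.pkl","wb"))
W=f["color"][60:420,60:500,::-1]; S=g["color"][110:210,220:330,::-1]
W=cv2.convertScaleAbs(W,alpha=2,beta=20); S=cv2.convertScaleAbs(cv2.resize(S,None,fx=3.6,fy=3.6,interpolation=cv2.INTER_CUBIC),alpha=1.6,beta=15)
print(W.shape,S.shape)
cv2.imwrite("pics/c4.png",np.hstack([W,S[:360]])[:, :800])
```

```text
tcp lathe [ -0.6 -21.9 178.3] F [-0.08  0.59  0.41] open 0.525 t 2.4
dp [0.049 0.028 0.331] rot [-0.011  0.001 -0.042]
(360, 440, 3) (360, 396, 3)
```

View pics/c4.png

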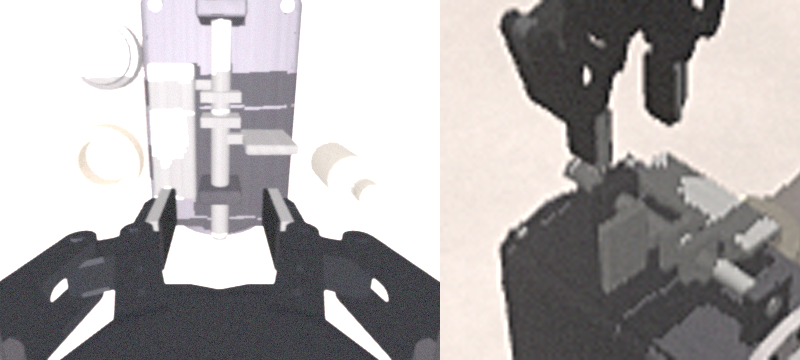

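The fingers straddle the bolt as planned. In the side part the far (catch) fingertip ends at about composite (668,123) and the near (tab) one at (602,168). I'll get their heights from those.

Run:
```python
from h import *
p=np.load('p.npy');g=d["side"]
for nm,P,q in(("catch",(-30.6,-22+11),(668,123)),("tab",(29.4,-22+11),(602,168))):
    px=[(q[0]-440)/3.6+220-.4,q[1]/3.6+110-.4]
    print(nm,np.round(px,1),[(z,proj(g,L2W(p,[[*P,z]]))[0].round(1).tolist()) for z in(170,180,190,200)])
```

```text
catch [282.9 143.8] [(170, [287.0, 156.3]), (180, [287.0, 152.4]), (190, [287.1, 148.4]), (200, [287.1, 144.2])]
tab [264.6 156.3] [(170, [264.9, 171.1]), (180, [264.8, 167.2]), (190, [264.6, 163.1]), (200, [264.4, 159.0])]
```

Call:
play_rows:
  dp:
    - [0.03,0.03,0.1]
    - [0.05,0.03,0.2]
    - [0.05,0.03,0.3]
    - [0.05,0.03,0.3]
    - [0.05,0.03,0.3]
  rot:
    - [0,0,-0.04]
    - [0,0,-0.04]
    - [0,0,-0.04]
    - [0,0,-0.04]
    - [0,0,-0.04]

```text
clock: 2.92
eef_pos: [532.6, -22.2, 166.1]
tcp_rot: [-3.141, 0.0, 1.529]
contact_force: [-0.6, -0.1, 0.6]
opening: 0.521
grasp_force: 0.0
```

Call:
play_rows:
  dp:
    - [0,0,0.05]
    - [0,0,0.1]
    - [0,0,0.1]
  rot:
    - [0,0,0]
    - [0,0,0]
    - [0,0,0]

```text
clock: 3.17
eef_pos: [532.5, -22.3, 161.9]
tcp_rot: [-3.141, -0.0, 1.529]
contact_force: [-0.5, -0.6, -0.5]
opening: 0.522
grasp_force: 0.0
```

Run:
```python
from h import *
from rig import optics,telemetry
p=np.load('p.npy')
go(p,[0.5,-20,155])
s=telemetry.sense();f=optics.grab_frame("wrist");g=optics.grab_frame("side")
pickle.dump((s,f,g),open("w3.pkl","wb"))
W=f["color"][120:320,180:400,::-1]; S=g["color"][115:190,235:310,::-1]
W=cv2.convertScaleAbs(cv2.resize(W,(440,400)),alpha=1.3,beta=20); S=cv2.convertScaleAbs(cv2.resize(S,(360,360),interpolation=cv2.INTER_CUBIC),alpha=2.2,beta=15)
cv2.imwrite("pics/c5.png",np.hstack([W,np.pad(S,((0,40),(0,0),(0,0)))]))
```

```text
tcp lathe [  0.9 -18.8 161.9] F [-0.46 -0.57 -0.49] open 0.522 t 3.1667
dp [-0.03  -0.009  0.172] rot [-0.005 -0.     0.012]
```

View pics/c5.png

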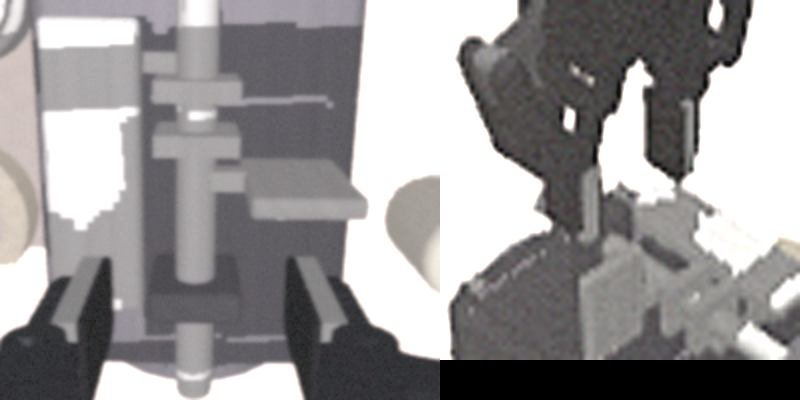

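The catch fingertip still looks some 15 mm above the bar, with no contact force. I'll step down while watching Fz.

Call:
play_rows:
  dp:
    - [0,0,0.05]
    - [0,0,0.1]
    - [0,0,0.1]
    - [0,0,0.1]
  rot:
    - [0,0,0]
    - [0,0,0]
    - [0,0,0]
    - [0,0,0]

```text
clock: 3.6
eef_pos: [532.6, -22.3, 158.1]
tcp_rot: [-3.141, -0.0, 1.529]
contact_force: [-0.0, -0.4, 1.0]
opening: 0.52
grasp_force: 0.0
```

Call:
play_rows:
  dp:
    - [0,0,0.05]
    - [0,0,0.05]
    - [0,0,0.05]
  rot:
    - [0,0,0]
    - [0,0,0]
    - [0,0,0]

```text
clock: 3.85
eef_pos: [532.7, -22.3, 156.2]
tcp_rot: [-3.141, 0.0, 1.529]
contact_force: [-0.1, -0.1, -0.7]
opening: 0.52
grasp_force: 0.0
```

Call:
play_rows:
  dp:
    - [0,0,0.05]
    - [0,0,0.05]
    - [0,0,0.05]
  rot:
    - [0,0,0]
    - [0,0,0]
    - [0,0,0]

```text
clock: 4.1
eef_pos: [532.7, -22.3, 154.1]
tcp_rot: [-3.141, -0.0, 1.529]
contact_force: [-0.4, -0.1, 0.4]
opening: 0.521
grasp_force: 0.0
```

Call:
play_rows:
  dp:
    - [0,0,0.05]
    - [0,0,0.05]
    - [0,0,0.05]
  rot:
    - [0,0,0]
    - [0,0,0]
    - [0,0,0]

```text
clock: 4.35
eef_pos: [532.7, -22.3, 152.1]
tcp_rot: [-3.141, 0.0, 1.529]
contact_force: [0.0, 0.1, -0.8]
opening: 0.522
grasp_force: 0.0
```

Call:
play_rows:
  dp:
    - [0,0,0.05]
    - [0,0,0.05]
    - [0,0,0.05]
  rot:
    - [0,0,0]
    - [0,0,0]
    - [0,0,0]

```text
clock: 4.6
eef_pos: [532.7, -22.3, 150.1]
tcp_rot: [-3.141, -0.0, 1.529]
contact_force: [-0.0, -0.4, -0.2]
opening: 0.52
grasp_force: 0.0
```

Call:
play_rows:
  dp:
    - [0,0,0]
    - [0,0,0]
  rot:
    - [0,0,0]
    - [0,0,0]

```text
clock: 4.77
eef_pos: [532.8, -22.3, 150.3]
tcp_rot: [3.142, -0.0, 1.529]
contact_force: [-0.8, -0.6, 0.7]
opening: 0.519
grasp_force: 0.0
```

Call:
play_rows:
  dp:
    - [0,0,0.05]
    - [0,0,0.05]
    - [0,0,0.05]
  rot:
    - [0,0,0]
    - [0,0,0]
    - [0,0,0]

```text
clock: 5.02
eef_pos: [532.7, -22.3, 148.1]
tcp_rot: [-3.141, 0.0, 1.529]
contact_force: [0.7, -0.4, 0.5]
opening: 0.521
grasp_force: 0.0
```

Call:
play_rows:
  dp:
    - [0,0,0.05]
    - [0,0,0.05]
    - [0,0,0.05]
  rot:
    - [0,0,0]
    - [0,0,0]
    - [0,0,0]

```text
clock: 5.27
eef_pos: [532.7, -22.3, 146.1]
tcp_rot: [-3.141, -0.0, 1.529]
contact_force: [0.2, -0.1, 0.2]
opening: 0.519
grasp_force: 0.0
```

Run:
```python
from h import *
from rig import optics,telemetry
p=np.load('p.npy')
F=[]
for i in range(6):
    f=optics.grab_frame("wrist");F.append(telemetry.sense()["contact_force"])
print(np.mean(F,0).round(2),np.std(F,0).round(2))
g=optics.grab_frame("side")
go(p,[0.5,-20,140])
W=f["color"][120:320,180:400,::-1]; S=g["color"][115:190,235:310,::-1]
W=cv2.convertScaleAbs(cv2.resize(W,(440,400)),alpha=1.3,beta=20); S=cv2.convertScaleAbs(cv2.resize(S,(360,360),interpolation=cv2.INTER_CUBIC),alpha=2.2,beta=15)
cv2.imwrite("pics/c6.png",np.hstack([W,np.pad(S,((0,40),(0,0),(0,0)))]))
```

```text
[ 0.45 -0.21  0.14] [0.34 0.71 0.31]
tcp lathe [  1.1 -18.9 146.3] F [-0.34 -0.35  0.21] open 0.517 t 5.6167
dp [-0.029 -0.015  0.158] rot [0.    0.    0.011]
```

View pics/c6.png

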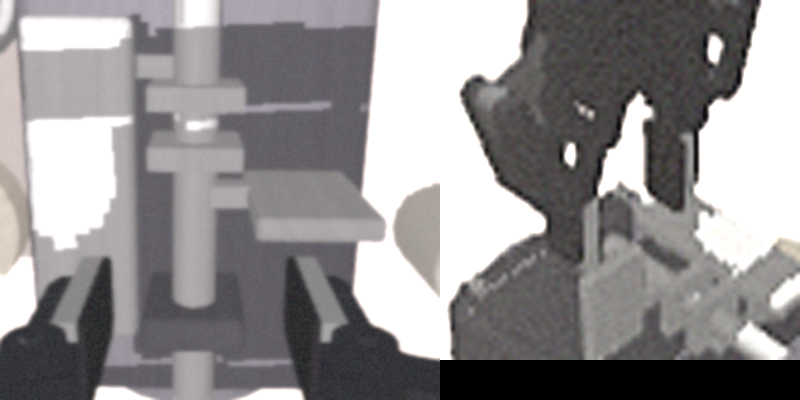

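Still no contact at 146. The catch fingertip, at (672,207), is just above the bar. Continuing.

Call:
play_rows:
  dp:
    - [0,0,0.05]
    - [0,0,0.05]
    - [0,0,0.05]
  rot:
    - [0,0,0]
    - [0,0,0]
    - [0,0,0]

```text
clock: 5.87
eef_pos: [532.7, -22.3, 144.1]
tcp_rot: [-3.141, -0.0, 1.529]
contact_force: [-0.5, -0.3, -0.5]
opening: 0.521
grasp_force: 0.0
```

Call:
play_rows:
  dp:
    - [0,0,0.05]
    - [0,0,0.05]
    - [0,0,0.05]
  rot:
    - [0,0,0]
    - [0,0,0]
    - [0,0,0]

```text
clock: 6.12
eef_pos: [532.7, -22.3, 142.1]
tcp_rot: [-3.141, -0.0, 1.529]
contact_force: [0.7, -0.4, -0.1]
opening: 0.519
grasp_force: 0.0
```

```bash
cat > m.py <<'E'
from h import *
from rig import optics,telemetry
p=np.load('p.npy');F=[]
for i in range(6):
    optics.grab_frame("wrist");F.append(telemetry.sense()["contact_force"])
print(np.mean(F,0).round(2),np.std(F,0).round(2))
go(p,[0.5,-20,140])
E
python3 m.py
```

```text
[-0.2   0.   -0.24] [0.27 0.32 0.62]
tcp lathe [  1.1 -18.9 142.3] F [-0.49  0.07 -0.08] open 0.52 t 6.4167
dp [-0.029 -0.015  0.058] rot [0.001 0.    0.011]
```

Call:
play_rows:
  dp:
    - [0,0,0.05]
    - [0,0,0.05]
    - [0,0,0.05]
  rot:
    - [0,0,0]
    - [0,0,0]
    - [0,0,0]

```text
clock: 6.67
eef_pos: [532.7, -22.3, 140.1]
tcp_rot: [-3.141, -0.0, 1.529]
contact_force: [-0.3, -0.1, 0.4]
opening: 0.517
grasp_force: 0.0
```

```bash
python3 m.py
```

```text
[-0.46  0.01  0.18] [0.49 0.22 0.51]
tcp lathe [  1.1 -18.8 140.3] F [-0.24  0.31 -0.05] open 0.522 t 6.9667
dp [-0.029 -0.016  0.007] rot [ 0.    -0.     0.011]
```

Call:
play_rows:
  dp:
    - [0,0,0.05]
    - [0,0,0.05]
    - [0,0,0.05]
  rot:
    - [0,0,0]
    - [0,0,0]
    - [0,0,0]

```text
clock: 7.22
eef_pos: [532.7, -22.3, 138.1]
tcp_rot: [-3.141, -0.0, 1.529]
contact_force: [-0.2, 0.2, -0.1]
opening: 0.52
grasp_force: 0.0
```

```bash
python3 m.py
```

```text
[ 0.35  0.53 -0.21] [0.44 0.41 0.6 ]
tcp lathe [  1.1 -18.8 138.3] F [ 0.2  0.8 -0.9] open 0.517 t 7.5167
dp [-0.03  -0.015 -0.042] rot [ 0.    -0.     0.012]
```

Run:
```python
from h import *
from rig import optics,telemetry
p=np.load('p.npy')
s=telemetry.sense();f=optics.grab_frame("wrist");g=optics.grab_frame("side")
pickle.dump((s,f,g),open("w4.pkl","wb"))
c=wcam(s,f);R=Ro.from_euler("xyz",s["tcp_rot"]).as_matrix()
for z in(10,15,20,25,30):
    print(z,[proj(c,np.array([[x,-22.2,-z],[x,22.2,-z],[x,36.5,-z]])@R.T+s["eef_pos"]).round(0).tolist() for x in(7,11)])
# bar in wrist: predicted pixel of bar edges for various depths
for z in(160,156,152): print("bar",z,proj(c,L2W(p,[[-44,50,z],[-16,50,z],[-16,30,z]])).round(1).tolist(),"side",proj(g,L2W(p,[[-44,50,z],[-16,50,z],[-30,50,z]])).round(1).tolist())
# side bar-end edge profile before/now
q=proj(g,L2W(p,[[-30,50,160]]))[0].astype(int)
for n,im in(("before",d["side"]["color"]),("now",g["color"])):
    print(n); print(im[q[1]-10:q[1]+12,q[0]-1:q[0]+2].mean((1,2)).round().astype(int))
gr=f["color"].mean(2)
print("row252",gr[252,195:245].round().astype(int)); print("col",gr[236:262,228].round().astype(int))
```

```text
10 [[[239.0, 243.0], [318.0, 244.0], [344.0, 244.0]], [[238.0, 237.0], [318.0, 237.0], [344.0, 237.0]]]
15 [[[237.0, 247.0], [319.0, 247.0], [345.0, 247.0]], [[237.0, 240.0], [319.0, 240.0], [346.0, 240.0]]]
20 [[[236.0, 251.0], [320.0, 251.0], [348.0, 251.0]], [[236.0, 243.0], [321.0, 243.0], [348.0, 243.0]]]
25 [[[235.0, 254.0], [322.0, 254.0], [350.0, 254.0]], [[234.0, 247.0], [322.0, 247.0], [350.0, 247.0]]]
30 [[[233.0, 259.0], [323.0, 259.0], [352.0, 259.0]], [[233.0, 251.0], [323.0, 251.0], [353.0, 251.0]]]
bar 160 [[181.6, 128.5], [241.7, 128.7], [243.0, 171.6]] side [[314.5, 171.6], [304.8, 178.8], [309.7, 175.2]]
bar 156 [[184.2, 128.6], [242.7, 128.7], [244.0, 170.5]] side [[314.4, 173.1], [304.7, 180.3], [309.6, 176.7]]
bar 152 [[186.7, 128.6], [243.7, 128.7], [244.8, 169.4]] side [[314.3, 174.6], [304.6, 181.8], [309.5, 178.2]]
before
[135 136 136 129 106 101 103 105 104 105 103  84  58  50  44  34  33  32
  30  38  46  50]
now
[ 99  78  84  80  67  58  72  92 108 112 109  88  60  42  35  30  32  31
  33  38  47  53]
row252 [115 116 116 115 116 117 115 115 118 118 120 118 117 119 120 118 117 119
 114 114 115 114 110 111 101  91  91  90  91  91  88  89  89  82  69  45
  27  23  25  30  60  92 112 117 118 117 113 115 111 104]
col [116 114 112 114 115 115 115 114 114 114 114 112 101  93  90  87  82  80
  74  68  55  44  34  26  27  23]
```

The bar's edge in the side view hasn't moved. The fingertip's width in the wrist image puts the tips about 22–25 mm behind the TCP, so contact should come at about z 136. Continuing down.

Call:
play_rows:
  dp:
    - [0,0,0.05]
    - [0,0,0.05]
    - [0,0,0.05]
  rot:
    - [0,0,0]
    - [0,0,0]
    - [0,0,0]

```text
clock: 7.87
eef_pos: [533.0, -22.3, 136.4]
tcp_rot: [3.141, 0.0, 1.529]
contact_force: [0.2, -0.3, 2.6]
opening: 0.52
grasp_force: 0.9
```

```bash
python3 m.py
```

```text
[ 0.67 -0.27  1.91] [0.24 0.33 0.44]
tcp lathe [  1.3 -18.9 136.4] F [0.19 0.12 1.03] open 0.519 t 8.1667
dp [-0.029 -0.02  -0.09 ] rot [0.004 0.    0.012]
```

Call:
play_rows:
  dp:
    - [0,0,0.05]
    - [0,0,0.05]
    - [0,0,0.05]
  rot:
    - [0,0,0]
    - [0,0,0]
    - [0,0,0]

```text
clock: 8.42
eef_pos: [532.9, -22.3, 134.3]
tcp_rot: [3.141, -0.0, 1.529]
contact_force: [0.3, 0.8, 2.3]
opening: 0.523
grasp_force: 1.2
```

```bash
python3 m.py
```

```text
[ 1.03 -0.15  2.46] [0.44 0.34 0.33]
tcp lathe [  1.2 -18.8 134.4] F [0.62 0.14 2.3 ] open 0.522 t 8.7167
dp [-0.029 -0.018 -0.141] rot [ 0.002 -0.     0.011]
```

Contact was made at about z 137, with 1.9 then 2.5 N, matching the spring. I'll press about 4 mm more.

Call:
play_rows:
  dp:
    - [0,0,0.05]
    - [0,0,0.1]
    - [0,0,0.1]
    - [0,0,0.1]
  rot:
    - [0,0,0]
    - [0,0,0]
    - [0,0,0]
    - [0,0,0]

```text
clock: 9.05
eef_pos: [532.9, -22.3, 130.2]
tcp_rot: [3.141, 0.0, 1.529]
contact_force: [1.9, 0.9, 4.3]
opening: 0.521
grasp_force: 1.9
```

```bash
cat >> m.py <<'E'
g=optics.grab_frame("side");w=optics.grab_frame("wrist")
q=proj(g,L2W(p,[[-30,50,160]]))[0].astype(int)
for im in(d["side"]["color"],g["color"]): print(im[q[1]-4:q[1]+12,q[0]-1:q[0]+2].mean((1,2)).round().astype(int))
pickle.dump((telemetry.sense(),w,g),open("w5.pkl","wb"))
E
python3 m.py
```

```text
[ 1.34 -0.27  3.73] [0.5  0.49 0.52]
tcp lathe [  1.2 -18.8 130.4] F [1.36 0.5  2.87] open 0.517 t 9.35
dp [-0.029 -0.018 -0.241] rot [0.002 0.    0.012]
[103 105 104 105 103  84  58  50  44  34  33  32  30  38  46  50]
[ 70  60  72  90 109 113 112  96  74  51  36  33  30  38  48  51]
```

The bar's edge has moved 2.4 px, about 6.5 mm, and the force is about 3.8 N, so the depth is good. Now the push along tool +x, keeping the height.

Call:
play_rows:
  dp:
    - [0.04,0,0.01]
    - [0.1,0,0.015]
    - [0.16,0,0.015]
    - [0.22,0,0.015]
    - [0.26,0,0.015]
  rot:
    - [0,0,0]
    - [0,0,0]
    - [0,0,0]
    - [0,0,0]
    - [0,0,0]

```text
clock: 9.87
eef_pos: [532.9, -11.9, 129.6]
tcp_rot: [-3.141, 0.0, 1.529]
contact_force: [-0.2, -4.4, 3.0]
opening: 0.522
grasp_force: 2.8
```

Call:
play_rows:
  dp:
    - [0.06,0,0]
    - [0.12,0,0]
    - [0.18,0,0]
    - [0.24,0,0]
    - [0.3,0,0]
  rot:
    - [0,0,0]
    - [0,0,0]
    - [0,0,0]
    - [0,0,0]
    - [0,0,0]

```text
clock: 10.28
eef_pos: [533.6, 0.3, 129.6]
tcp_rot: [-3.141, 0.0, 1.529]
contact_force: [-0.6, -4.1, 2.1]
opening: 0.52
grasp_force: 2.9
```

```bash
python3 m.py
```

```text
[-0.95 -0.95  3.98] [0.68 1.58 0.51]
tcp lathe [  1.    4.  129.7] F [-1.63  0.64  4.72] open 0.518 t 10.5833
dp [-0.6   -0.013 -0.257] rot [-0.001 -0.007  0.01 ]
[103 105 104 105 103  84  58  50  44  34  33  32  30  38  46  50]
[ 77  98 111 115  94  67  60  60  62  55  41  32  32  33  33  30]
```

The push is steady at about 4 N while moving, with Fz still 4 N. Continuing.

Call:
play_rows:
  dp:
    - [0.06,0,0]
    - [0.12,0,0]
    - [0.18,0,0]
    - [0.24,0,0]
    - [0.3,0,0]
  rot:
    - [0,0,0]
    - [0,0,0]
    - [0,0,0]
    - [0,0,0]
    - [0,0,0]

```text
clock: 11.1
eef_pos: [534.4, 12.2, 129.7]
tcp_rot: [3.141, 0.0, 1.529]
contact_force: [-0.0, -4.7, 4.5]
opening: 0.525
grasp_force: 2.9
```

Call:
play_rows:
  dp:
    - [0.05,0,0]
    - [0.1,0,0]
    - [0.15,0,0]
    - [0.15,0,0]
  rot:
    - [0,0,0]
    - [0,0,0]
    - [0,0,0]
    - [0,0,0]

```text
clock: 11.43
eef_pos: [534.6, 17.7, 129.7]
tcp_rot: [3.141, 0.001, 1.529]
contact_force: [0.8, -8.4, 3.6]
opening: 0.521
grasp_force: 6.6
```

Call:
play_rows:
  dp:
    - [0.03,0,0]
    - [0.06,0,0]
    - [0.06,0,0]
  rot:
    - [0,0,0]
    - [0,0,0]
    - [0,0,0]

```text
clock: 11.68
eef_pos: [534.6, 17.8, 129.7]
tcp_rot: [3.141, 0.005, 1.529]
contact_force: [-0.8, -21.1, 5.0]
opening: 0.523
grasp_force: 12.0
```

The tool has stopped hard at lathe y 21.3 with 21 N, which with the 11 mm half-width fits 32–33 mm of travel. I'll confirm in a picture before releasing, drawing the predicted tab with the bolt home in green.

Run:
```python
from h import *
from rig import optics,telemetry
p=np.load('p.npy');s=telemetry.sense();f=optics.grab_frame("wrist");g=optics.grab_frame("side")
go(p,[0.5,20,129.7])
c=wcam(s,f)
def pic(cam,im,u0,v0,w,h,k):
    a=cv2.convertScaleAbs(cv2.resize(im[v0:v0+h,u0:u0+w,::-1],None,fx=k,fy=k,interpolation=cv2.INTER_CUBIC),alpha=1.7,beta=15)
    for dy,col in((33,(0,255,0)),(25,(0,0,255))):
        for q in proj(cam,L2W(p,[[44,dy,184],[14,dy,184],[14,6+dy,184],[44,6+dy,184]])): cv2.circle(a,tuple(int(v) for v in (q+.5-[u0,v0])*k),2,col,-1)
    return a
A=pic(c,f["color"],170,110,220,200,2);B=pic(g,g["color"],240,115,90,100,4)
cv2.imwrite("pics/c7.png",np.hstack([A,B]));print(A.shape,B.shape)
```

```text
tcp lathe [  1.2  21.3 129.7] F [ -0.43 -20.79   5.25] open 0.521 t 11.7833
dp [-0.032 -0.017  0.001] rot [0.001 0.041 0.013]
(400, 440, 3) (400, 360, 3)
```

View pics/c7.png

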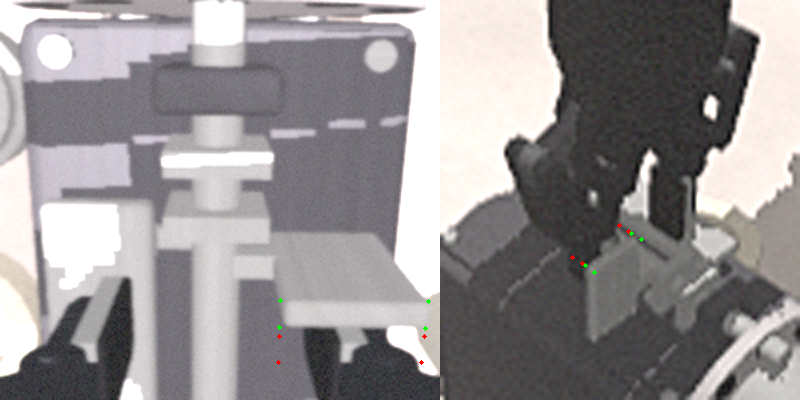

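The tab's top matches the green marks for 33 mm home, at rows 300–325, and the catch is still down. I'll release the preload, then lift straight up.

Call:
play_rows:
  dp:
    - [-0.05,0,0]
    - [-0.1,0,0]
    - [-0.12,0,0]
    - [-0.12,0,0]
  rot:
    - [0,0,0]
    - [0,0,0]
    - [0,0,0]
    - [0,0,0]

```text
clock: 12.12
eef_pos: [534.6, 16.5, 129.8]
tcp_rot: [3.141, -0.001, 1.529]
contact_force: [0.2, 2.0, 3.9]
opening: 0.522
grasp_force: 2.0
```

Call:
play_rows:
  dp:
    - [0,0,-0.1]
    - [0,0,-0.2]
    - [0,0,-0.35]
    - [0,0,-0.5]
    - [0,0,-0.7]
  rot:
    - [0,0,0]
    - [0,0,0]
    - [0,0,0]
    - [0,0,0]
    - [0,0,0]

```text
clock: 12.53
eef_pos: [533.9, 15.6, 158.0]
tcp_rot: [-3.141, 0.0, 1.529]
contact_force: [0.3, -0.2, -0.4]
opening: 0.522
grasp_force: 0.0
```

Call:
play_rows:
  dp:
    - [0,0,-0.7]
    - [0,0,-1.5]
    - [0,0,-2.3]
    - [0,0,-3.1]
    - [0,0,-3.5]
  rot:
    - [0,0,0]
    - [0,0,0]
    - [0,0,0]
    - [0,0,0]
    - [0,0,0]

```text
clock: 12.95
eef_pos: [535.5, 15.6, 302.4]
tcp_rot: [3.137, -0.0, 1.529]
contact_force: [0.9, -0.2, 0.9]
opening: 0.523
grasp_force: 0.0
```

Call:
play_rows:
  dp:
    - [-0.8,0,0]
    - [-1.6,0,0]
    - [-2.4,0,0]
    - [-3,0,0]
    - [-3,0,0]
  rot:
    - [0,0,0]
    - [0,0,0]
    - [0,0,0]
    - [0,0,0]
    - [0,0,0]

```text
clock: 13.37
eef_pos: [528.9, -107.9, 298.4]
tcp_rot: [3.141, 0.002, 1.526]
contact_force: [0.0, 0.2, 0.4]
opening: 0.52
grasp_force: 0.0
```

Run:
```python
from h import *
from rig import optics,telemetry
p=np.load('p.npy');g=optics.grab_frame("side")["color"]
go(p,[0,0,300])
f=d["side"]["color"]
q=proj(d["side"],L2W(p,[[-30,50,160]]))[0].astype(int)
for im in(f,g): print(im[q[1]-4:q[1]+12,q[0]-1:q[0]+2].mean((1,2)).round().astype(int))
# tab: template of its patch from the start picture, located now
a,b=proj(d["side"],L2W(p,[[29,3,175],[29,36,175]]))
u,v=a.round().astype(int); t=f[v-10:v+12,u-9:u+10]
m=cv2.matchTemplate(g[v-20:v+45,u-20:u+50],t,cv2.TM_CCOEFF_NORMED); _,s,_,l=cv2.minMaxLoc(m)
print("tab shift px",np.array(l)-[11,10],"expected",(b-a).round(1),"score",round(s,2))
cv2.imwrite("pics/end.png",g[:,:,::-1])
```

```text
tcp lathe [   0.9 -102.7  298.2] F [ 0.29  0.05 -0.47] open 0.519 t 13.4167
dp [ 2.567 -0.027 -0.046] rot [ 0.002  0.004 -0.017]
[103 105 104 105 103  84  58  50  44  34  33  32  30  38  46  50]
[104 106 104 105 102  83  58  50  42  28  55  76  63  56  52  49]
tab shift px [12  9] expected [12.6  8.6] score 0.79
```

The catch edge is back exactly at its start position, the tab has shifted by the expected 33 mm, and the arm is clear. Handing in.

```bash
python3 -c "
from rig import r
print(r.sign_off())"
```

```text
the job is handed in; nothing more can be done
None
```

The bolt is fully home (about 33 mm), the catch has sprung back up, the arm is clear and no loose thing was touched; I handed the job in at about 13.4 s, and the hand-in returned no verdict.

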